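# Square the biscuit carton into the labelling fixture

### The job

At the food pantry's labelling bench, first push the brown biscuit carton flat against the long aluminium rail, then slide it along the rail until its end butts against the yellow stop, so that it lies square in the corner, touching both, ready for its date label. Only push it along the bench with the fingers: do not lift or tip it, and leave the jar, the can and the tea box where they stand.

Things in the scene. Friction and masses are not known exactly. Their poses are not given: they have to be found in the camera images.
- carton_center (a point): Centre of the loose biscuit carton, 30 mm above its underside; axes are the carton's own. Dark brown box, cream panel with biscuits on top, lying flat: 95 mm along its x (too wide to grip), 150 mm along its y, 60 mm high, 0.3 to 0.55 kg. It starts between robot and rail, its centre 100 to 160 mm from the rail's face and within 40 mm of the rail's middle, turned up to 0.35 rad from the rail.
- carton: The same carton; its origin is the centre of its underside, axes as above (z up).
- rail: Fixed aluminium rail on the bench, 420 mm long along its y, 35 mm high, turned up to 0.15 rad. Origin: middle of its upright working face, at bench level; that face is its plane x = 0 and looks to the robot, along its -x. A carton flat against it has its centre at x = -47.5 mm in this frame and its y axis parallel to the rail's.
- stop: Fixed yellow block square to the rail: 104 mm along its x, 30 mm along its y (along the rail), 35 mm high. Origin: centre of its underside, at x = -55 mm and y = +175 or -175 mm in the rail's frame (the end changes; a black plate 2 mm high marks the other). Its inner face looks to the rail's middle; a carton butting on it has its centre 90 mm from the stop's along the rail.
- jar: Bystander: amber jar with red cap, 60 mm diameter, 80 mm high, loose; origin: centre of its underside. Jar, can and tea box stand, in changing order, one at each side of the carton (260 to 290 mm along the rail from its middle, 140 to 200 mm on the robot's side of it) and one 100 to 140 mm behind the rail's face.
- can: Bystander: steel can with blue label, 66 mm diameter, 85 mm high, loose; origin at the centre of its underside.
- tea: Bystander: green and cream tea box, 60 x 60 x 80 mm high, loose; origin at the centre of its underside.
Not all that is in view belongs to the job. There is more than one size of the stop; the one meant has the size given above. Of the things that look like the carton, the smaller one is meant.

How it is judged:
On the way, in this order (a step that is already met when the one before it is completed fails the run):
1. the carton lies flat against the rail (x of carton_center in the frame of rail between -0.0525 and -0.044 m and angle between the y axis of carton and the y axis of rail, either way round below 0.06 rad and height (world z) of carton_center below 0.036 m and angle between carton's own z axis and vertical below 0.06 rad), for 0.1 s.
2. then the carton's end is against the yellow stop (y of carton_center in the frame of stop between -0.095 and 0.095 m and y of carton_center in the frame of rail between -0.1 and 0.1 m and height (world z) of carton_center below 0.036 m and angle between carton's own z axis and vertical below 0.06 rad), for 0.1 s.
At the end, for the whole second after the job is handed in: The carton lies flat on the bench at rest, its long side within 5 mm of the rail's face and within 0.06 rad of parallel, its end within 5 mm of the yellow stop's inner face; jar, can and tea box upright and within 15 mm of where they started (all of step 2 and x of carton_center in the frame of rail between -0.0525 and -0.044 m and angle between the y axis of carton and the y axis of rail, either way round below 0.06 rad and distance of each of jar, can, tea from where it was at the start of the episode below 0.015 m and angle between each of jar, can, tea's own z axis and vertical below 0.2 rad and linear speed of carton below 0.01 m/s); the robot touches nothing.
It fails at once if the carton is lifted or tipped (more than 12 mm up, or 0.2 rad) (height (world z) of carton_center above 0.042 m or angle between carton's own z axis and vertical above 0.2 rad).
It fails at once if a bystander is pushed more than 15 mm or tipped (not (distance of each of jar, can, tea from where it was at the start of the episode below 0.015 m and angle between each of jar, can, tea's own z axis and vertical below 0.2 rad)).
It also fails if it takes over 42 s, if anything falls off the work surface, if the arm or the gripper's body presses on something with over 40 N, if the wrist force passes 120 N, or if a joint passes its speed limit or range.

### The arm

A 6-joint arm with a two-finger parallel gripper is mounted at the origin on the work surface. World frame = base frame: x ahead of the robot, y to its left, z up, the work surface at z = 0. Lengths are in m, angles in rad, forces in N, time in s.
With the tool pointing down it reaches from about 0.3 to 0.875 m from the base axis. Payload 6.4 kg.
Tool frame: the origin (TCP) lies between the finger pads; the fingertips stand ctrl.tip_reach ahead of it and the grasp point (between the pads) lies 11 mm behind it (ctrl.tip_reach is the distance from the TCP to the fingertips, in m); z points along the fingers, x is the direction in which the jaws open and shut, and the axes are right-handed (so a half turn about z gives the same grasp; the last joint's range is limited). The gripper opens to 85 mm and grips with 20 to 120 N. Pads are 22 mm wide; open, the fingers measure 114 mm over their backs; the gripper's body (76 mm by 85 mm) begins 54 mm behind the grasp point. The pads swing forward as they close: fully open they stand 13 mm farther back than shut.
Start: joints at [-1.446, 0.181, 1.607, -0, 1.354, -0.206], TCP at [0.187, -0.544, 0.239] pointing down, gripper open.
Joint ranges: [-2.99, 2.99], [-0.89, 2.07], [0.3, 2.58], [-1.14, 4.28], [0, 2.63], [-3.12, 3.12]. Speed limits (rad/s): [2.57, 2.57, 3.01, 3.14, 3.14, 3.14].

### API

Orientations are given as a unit quaternion [w, x, y, z].
In Python, from bench import telemetry, viewer, ticket, nets, ctrl gives the robot as it stands.
- The arm moves only by the tool step_arm, never from a script. Its argument "plan" is a list of rows, each a list of 2 entries, a list of its own where there are three numbers: the shift along the tool's x, y, z in m, then the turn, a rotation vector about the tool's x, y, z in degrees. A call has 1 to 5 rows; each row is the pose to reach, as a shift and turn from the pose commanded when the call began, along the tool's axes at that moment; what a row does not reach only later rows make up. A row lasts 1/10 s, in which the tool goes at most 50 mm and 8.59 degrees, less where a joint would pass 70% of its speed; a pose out of reach is approached as far as the arm can. A call with a gripper value outside its range is refused whole. "fingers" is the opening in per cent of the stroke, from 0 (shut) to 100 (fully open), set as the call begins (left out, the last holds). The fingers move at their own pace and stop on an object; the grip force is fixed at half the most. Time passes only in rows, so rows that repeat a pose let the fingers close. It gives the time, the measured TCP pose, the force and the opening at its end, in the units of the state.
- telemetry.get_obs(): the state, without advancing time (a new reading comes with each control period).
- viewer.camera(name): name is "scene" or "side" or "wrist"; returns the picture (480x640x3 uint8, red, green, blue); there is no depth.
- viewer.get_calibration(name): a dict with "K" (3x3 intrinsics, pixels), "dist" ([k1, k2, p1, p2, k3] as OpenCV has them; the pictures are not rectified), "origin" and "orientation" of the camera in the world. Camera axes: x right, y up, looking along -z (the intrinsics and any distortion apply to the point x, -y, -z); pixel columns grow to the right and rows downward; lengths in m; the calibration is good to about 2 mm. A picture is of the moment at which its call begins: read the wrist's pose just before it. get_calibration takes no time and is no camera call; for the wrist camera it gives the pose at the moment of the call.
- ticket.hand_in(): hands the job in, once; it reports no verdict.
Trained networks look in the newest picture that a camera, given by its name, has taken for a name from the list of things; names that differ only in an ending like _2 or _b are one class to them, and where a whole thing is asked for, a point or a joint stands for the part that bears it (a point fixed in the world has none). Each returns a list of dicts, best first, with "score" (0 to 1); they miss things now and then, are a little off and sometimes report something else, mostly with a low value. They report only what shows in the picture. A call takes as long as a camera call. They do not tell look-alikes from the thing itself.
- nets.boxes_of(thing, camera): "extent" ([left, top, right, bottom] in pixels, round what is visible of it).
The state is a dict: "time_s": time; "q": joint angles; "dq": joint speeds; "joint_efforts": joint torques, N m; "eef_pos": TCP position; "eef_rot": TCP orientation; "wrist_force": force on the tool from outside, world axes, zero at the start; "torque": the same for the moment, N m; "opening": opening from 0.0 (shut) to 1.0 (fully open).
Only numpy, scipy, OpenCV 4.12 (cv2) and the standard library are available. Lean on these libraries where they do the work, as an engineer would, in place of code of your own. Each camera call takes 0.05 s, during which the arm holds its last target.

## Working session

There is one attempt and no reset: what is moved stays moved. The work goes in short steps, Python scripts to look and compute and a tool call to move; the robot and the scene stay as the last step left them, time stands still between calls to the robot, and variables do not carry over. Pictures are saved under pics/ and viewed, and the job is handed in when it is done.

Besides the shell and the picture viewer there is one more tool, called by a JSON object that holds its "method" and its "body". step_arm: Moves the arm, as the interface text tells. Its arguments: {"type":"object","properties":{"plan":{"type":"array"},"fingers":{"type":"number"}},"required":["plan"]}

```bash
ls; mkdir -p pics; python3 - <<'E'
from bench import telemetry, viewer, nets, ctrl
import cv2
print(telemetry.get_obs()); print(ctrl.tip_reach)
for n in ("scene","side"):
    im=viewer.camera(n); cv2.imwrite(f"pics/{n}0.png",im[:,:,::-1]); c=viewer.get_calibration(n); print(n,c)
E
```

```text
pics
{'time_s': 0.0, 'q': array([-1.44624778e+00,  1.81571468e-01,  1.60800532e+00, -6.26854386e-06,
        1.35378603e+00, -2.06302847e-01]), 'dq': array([-0.00055053,  0.00087575, -0.00084303, -0.00028514,  0.00106839,
       -0.00017043]), 'joint_efforts': array([-3.72823473e-03, -4.44877839e+01, -3.51335406e+01, -6.49549311e-04,
        9.11752169e-03, -5.47944197e-06]), 'eef_pos': array([ 0.18673296, -0.54326774,  0.23836832]), 'eef_rot': array([-6.48827842e-04,  8.13894528e-01, -5.81011974e-01, -6.02000389e-04]), 'wrist_force': array([0.34632811, 0.31231172, 0.24451318]), 'torque': array([-0.02670053,  0.03290963, -0.04578644]), 'opening': 1.0007362537486943}
0.008
scene {'K': array([[582.67771056,   0.        , 322.09237487],
       [  0.        , 582.67771056, 243.57691948],
       [  0.        ,   0.        ,   1.        ]]), 'dist': array([-0.0621205,  0.       ,  0.       ,  0.       ,  0.       ]), 'origin': array([ 1.23648569, -0.60269932,  0.97348115]), 'orientation': array([0.83481626, 0.35057133, 0.15790321, 0.39401539])}
side {'K': array([[497.66290422,   0.        , 315.63615034],
       [  0.        , 497.66290422, 253.31624401],
       [  0.        ,   0.        ,   1.        ]]), 'dist': array([-0.00288093,  0.        ,  0.        ,  0.        ,  0.        ]), 'origin': array([0.1582271 , 0.55674839, 0.8518004 ]), 'orientation': array([-0.28086102, -0.1012803 ,  0.31606574,  0.90053419])}
```

View pics/scene0.png

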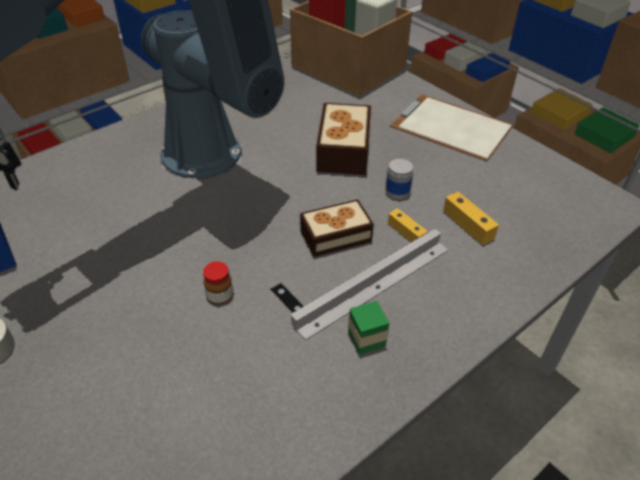

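View pics/side0.png

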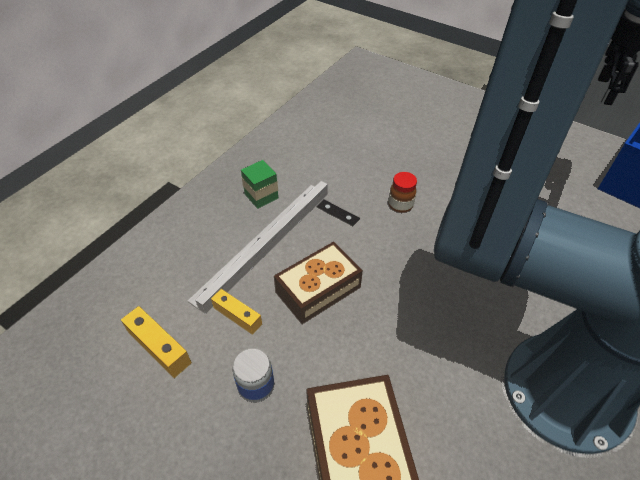

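The carton candidates in the scene view are the small one at (337,228) and the large one at (344,138); the small one is meant. The stop candidates are the small block at (408,225) beside the rail end and the big block at (470,218) away from it. The small one should be meant, and I'll check its size. The black plate marks the other end of the rail at (288,298).

```bash
cat > h.py <<'E'
import numpy as np, cv2
from scipy.spatial.transform import Rotation as R
from bench import viewer
def cal(n):
    c=viewer.get_calibration(n); q=c['orientation']
    return c['K'],np.array(c['dist']),np.array(c['origin']),R.from_quat([q[1],q[2],q[3],q[0]]).as_matrix()
def ray(px,c,z):
    K,d,o,M=c
    u=cv2.undistortPoints(np.array(px,float).reshape(-1,1,2),K,d).reshape(-1,2)
    v=np.c_[u[:,0],-u[:,1],-np.ones(len(u))]@M.T
    return o+v*((z-o[2])/v[:,2])[:,None]
def proj(P,c):
    K,d,o,M=c
    p=(np.array(P,float).reshape(-1,3)-o)@M; p=p*[1,-1,-1]
    return cv2.projectPoints(p,np.zeros(3),np.zeros(3),K,d)[0].reshape(-1,2)
E
python3 - <<'E'
import cv2
a=cv2.imread('pics/scene0.png')[170:370,260:510]; cv2.imwrite('pics/scene0c.png',cv2.resize(a,None,fx=3,fy=3,interpolation=cv2.INTER_CUBIC))
a=cv2.imread('pics/side0.png')[160:360,180:380]; cv2.imwrite('pics/side0c.png',cv2.resize(a,None,fx=3,fy=3,interpolation=cv2.INTER_CUBIC))
E
```

```text
(no output)
```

View pics/scene0c.png

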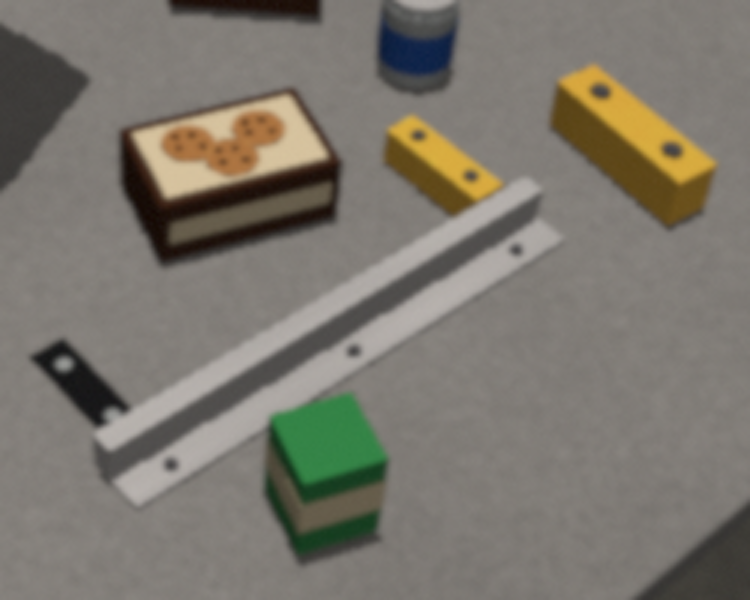

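View pics/side0c.png

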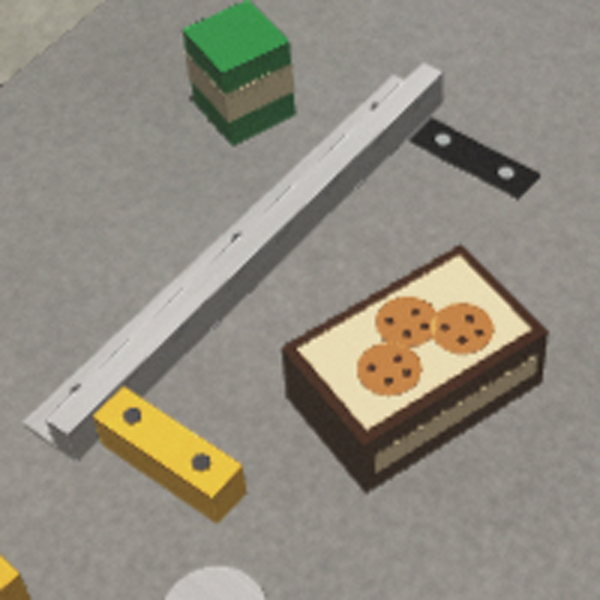

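```bash
cat > m0.py <<'E'
from h import *
sc=cal('scene'); sd=cal('side')
S=lambda l:np.array(l,float)/3+[260,170]
D=lambda l:np.array(l,float)/3+[180,160]
np.set_printoptions(precision=4,suppress=True)
for nm,l,f,c in (("scene",[(125,130),(294,90),(338,160),(166,202)],S,sc),("side",[(285,350),(461,247),(547,331),(366,442)],D,sd)):
    P=ray(f(l),c,.06); print(nm,P[:,:2].tolist(),P.mean(0)[:2],np.linalg.norm(P-np.roll(P,-1,0),axis=1))
for nm,l,f,c in (("scene",[(96,435),(526,178)],S,sc),("side",[(74,433),(442,73)],D,sd)):
    P=ray(f(l),c,.035); d=P[0]-P[1] if nm=="side" else P[1]-P[0]; print(nm,P[:,:2].tolist(),"mid",P.mean(0)[:2],np.linalg.norm(d),"ang",np.arctan2(-d[0],d[1]))
P=ray(D([(97,412),(120,388),(244,465),(218,497)]),sd,.035);print("stop side",P[:,:2].tolist(),P.mean(0),np.linalg.norm(P-np.roll(P,-1,0),axis=1))
P=ray(S([(388,133),(410,116)]),sc,.035);print("stop sc",P[:,:2])
b=np.array([[127,320],[140,308],[189,353],[176,364]]);P=ray(b,sd,.045);print("big",np.linalg.norm(P-np.roll(P,-1,0),axis=1))
for n,p,z in (("can side",(253,360),.085),("jar side",(404,180),.08),("tea side",(259,170),.08)): print(n,ray([p],sd,z)[0])
for n,p,z in (("can sc",(400,167),.085),("jar sc",(217,271),.08),("tea sc",(369,316),.08)): print(n,ray([p],sc,z)[0])
E
python3 m0.py
```

```text
scene [[0.42857379363241377, 0.022283029378399433], [0.47613784703193607, 0.15776428445954171], [0.5588473934361038, 0.12836881822055424], [0.5113566316054743, -0.004002905647820021]] [0.4937 0.0761] [0.1436 0.0878 0.1406 0.0869]
side [[0.5560711986910758, 0.13015094749166606], [0.5095881708581302, -0.00883646055196341], [0.42270695612023107, 0.019498115016360007], [0.47074603190119196, 0.15780737320616245]] [0.4898 0.0747] [0.1466 0.0914 0.1464 0.0897]
scene [[0.6371636537064278, -0.16821289145913576], [0.6487038313361382, 0.24941800800655511]] mid [0.6429 0.0406] 0.4177903109075739 ang -0.02762545062287521
side [[0.6407778934764636, 0.24720086901293026], [0.631902941534481, -0.1678938858336847]] mid [0.6363 0.0397] 0.41518961965967294 ang -0.021377287668434667
stop side [[0.6395162587168333, 0.22650470928169641], [0.6398411668669538, 0.20355568947023178], [0.5346610186869742, 0.20349281977364314], [0.5334350317705568, 0.2311567779946902]] [0.5869 0.2162 0.035 ] [0.023  0.1052 0.0277 0.1062]
stop sc [[0.5423 0.2018]
 [0.5388 0.2304]]
big [0.0325 0.145  0.029  0.141 ]
can side [0.4677 0.3025 0.085 ]
jar side [ 0.4712 -0.2374  0.08  ]
tea side [ 0.762  -0.0786  0.08  ]
can sc [0.4689 0.305  0.085 ]
jar sc [ 0.4763 -0.2393  0.08  ]
tea sc [ 0.7622 -0.0749  0.08  ]
```

The block near the rail end measures about 105 x 28 mm on top, and the other is about 143 x 31 mm. So the small block at scene (408,225) is the stop, at the rail's +y end. The small carton measures 147 x 91 mm, which matches. The scene crop confirmed both. Next I'll check that the large carton leaves room, then work out the moves.

```bash
cat > go.py <<'E'
from h import *
from bench import telemetry
import sys
def go(x,y,z,yaw):  # yaw of tool x axis (rad), tool down
    o=telemetry.get_obs(); q=o['eef_rot']; M=R.from_quat([q[1],q[2],q[3],q[0]]).as_matrix()
    ex=np.array([np.cos(yaw),np.sin(yaw),0]); ez=np.array([0,0,-1.]); T=np.c_[ex,np.cross(ez,ex),ez]
    print("t",o['time_s'],"pos",o['eef_pos'].round(4),"shift",(M.T@(np.array([x,y,z])-o['eef_pos'])).round(4),"turn",np.degrees(R.from_matrix(M.T@T).as_rotvec()).round(2),"F",o['wrist_force'].round(1))
if __name__=="__main__": go(*map(float,sys.argv[1:]))
E
python3 - <<'E'
from h import *
print(ray([(308,390),(388,377)],cal('side'),.09).round(3), ray([(318,165),(368,172)],cal('scene'),0).round(3))
E
python3 go.py .395 .08 .2 -1.595
```

```text
[[0.359 0.295 0.09 ]
 [0.265 0.202 0.09 ]] [[ 0.248  0.222 -0.   ]
 [ 0.357  0.308  0.   ]]
t 0.1 pos [ 0.1867 -0.5433  0.2385] shift [-0.5218 -0.3994  0.0394] turn [-0.    0.09 20.34] F [-0.4  0.2  0.2]
```

{"method": "step_arm", "body": {"plan": [[[-0.038,-0.029,0.003],[0,0,7]],[[-0.076,-0.058,0.006],[0,0,14]],[[-0.114,-0.087,0.009],[0,0,20.3]],[[-0.152,-0.116,0.012],[0,0,20.3]],[[-0.19,-0.145,0.015],[0,0,20.3]]]}}

```text
time_s: 0.6
eef_pos: [0.2623, -0.315, 0.2237]
eef_rot: [0.0, -0.698, 0.716, 0.0]
wrist_force: [1.8, 0.3, 0.2]
opening: 1.002
```

```bash
python3 go.py .395 .08 .2 -1.595
```

```text
t 0.6 pos [ 0.2623 -0.315   0.2237] shift [-0.3981 -0.123   0.024 ] turn [ 0.01  0.04 -0.01] F [1.8 0.3 0.2]
```

{"method": "step_arm", "body": {"plan": [[[-0.045,-0.014,0.002],[0,0,0]],[[-0.09,-0.028,0.004],[0,0,0]],[[-0.135,-0.042,0.007],[0,0,0]],[[-0.18,-0.056,0.01],[0,0,0]],[[-0.22,-0.068,0.012],[0,0,0]]]}}

```text
time_s: 1.1
eef_pos: [0.3353, -0.0965, 0.212]
eef_rot: [0.0, -0.699, 0.715, -0.0]
wrist_force: [2.3, 0.4, 0.4]
opening: 0.996
```

{"method": "step_arm", "body": {"plan": [[[-0.045,-0.014,0.002],[0,0,0]],[[-0.09,-0.028,0.004],[0,0,0]],[[-0.135,-0.042,0.007],[0,0,0]],[[-0.175,-0.054,0.01],[0,0,0]],[[-0.175,-0.054,0.01],[0,0,0]]]}}

```text
time_s: 1.6
eef_pos: [0.3933, 0.0794, 0.2017]
eef_rot: [0.0, -0.701, 0.713, 0.001]
wrist_force: [-0.6, -0.6, -0.1]
opening: 1.002
```

```bash
python3 go.py .39 .08 .024 -1.595
```

```text
t 1.6 pos [0.3933 0.0794 0.2017] shift [-0.0003  0.0031  0.1777] turn [0.06 0.09 0.43] F [-0.6 -0.6 -0.1]
```

{"method": "step_arm", "body": {"plan": [[[0,0.003,0.045],[0,0,0.4]],[[0,0.003,0.09],[0,0,0.4]],[[0,0.003,0.13],[0,0,0.4]],[[0,0.003,0.16],[0,0,0.4]],[[0,0.003,0.175],[0,0,0.4]]]}}

```text
time_s: 2.1
eef_pos: [0.3879, 0.0746, 0.0246]
eef_rot: [-0.002, -0.696, 0.718, 0.002]
wrist_force: [0.7, 0.4, 0.6]
opening: 1.0
```

```bash
python3 go.py .533 .078 .024 -1.595; python3 - <<'E'
from bench import viewer
import cv2
for n in ("side","scene"):
    im=viewer.camera(n)
    cv2.imwrite(f"pics/{n}1.png",im[:,:,::-1])
E
```

```text
t 2.1 pos [0.3879 0.0746 0.0246] shift [-8.000e-03 -1.449e-01 -1.000e-04] turn [ 0.29  0.01 -0.4 ] F [0.7 0.4 0.6]
```

View pics/side1.png

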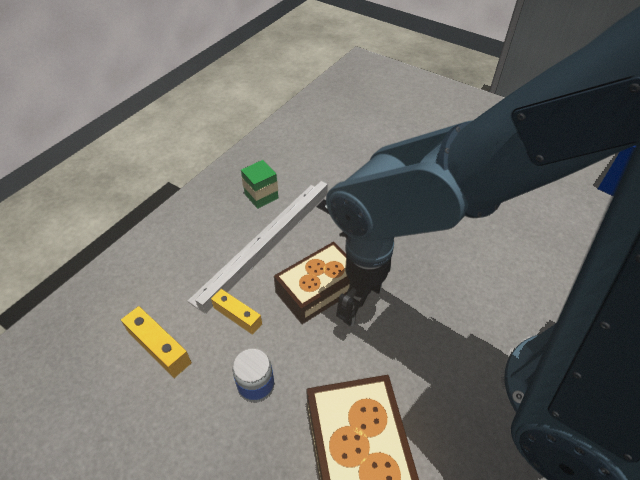

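View pics/scene1.png

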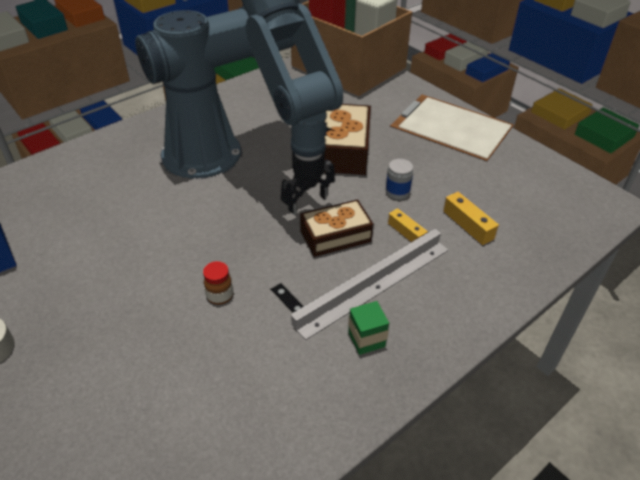

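The fingers are down behind the carton at side (345,310), clear of it. I'll push towards the rail, with the low-y finger making contact first to square the carton up.

{"method": "step_arm", "body": {"plan": [[[-0.005,-0.008,0],[0,0,0]],[[-0.005,-0.016,0],[0,0,0]],[[-0.005,-0.024,0],[0,0,0]],[[-0.005,-0.032,0],[0,0,0]],[[-0.005,-0.04,0],[0,0,0]]]}}

```text
time_s: 2.7
eef_pos: [0.4313, 0.0788, 0.0277]
eef_rot: [-0.0, -0.696, 0.718, -0.0]
wrist_force: [-2.2, -0.0, 0.4]
opening: 1.0
```

```bash
python3 go.py .533 .078 .024 -1.595
```

```text
t 2.7 pos [0.4313 0.0788 0.0277] shift [-0.0023 -0.1017  0.0037] turn [-0.   -0.01 -0.36] F [-2.2 -0.   0.4]
```

{"method": "step_arm", "body": {"plan": [[[0,-0.008,0.002],[0,0,-0.3]],[[0,-0.016,0.003],[0,0,-0.3]],[[0,-0.024,0.003],[0,0,-0.3]],[[0,-0.032,0.003],[0,0,-0.3]],[[0,-0.04,0.003],[0,0,-0.3]]]}}

```text
time_s: 3.2
eef_pos: [0.4712, 0.0776, 0.0242]
eef_rot: [-0.0, -0.698, 0.716, 0.0]
wrist_force: [-2.3, 0.2, -0.2]
opening: 1.002
```

{"method": "step_arm", "body": {"plan": [[[0,-0.008,0],[0,0,0]],[[0,-0.016,0],[0,0,0]],[[0,-0.024,0],[0,0,0]],[[0,-0.03,0],[0,0,0]],[[0,-0.034,0],[0,0,0]]]}}

```text
time_s: 3.7
eef_pos: [0.5051, 0.0767, 0.0244]
eef_rot: [-0.0, -0.698, 0.716, 0.0]
wrist_force: [-3.7, 0.4, 2.5]
opening: 1.0
```

```bash
python3 go.py .533 .078 .024 -1.595; python3 - <<'E'
from bench import viewer
import cv2
im=viewer.camera("side")
cv2.imwrite(f"pics/side2.png",cv2.resize(im[160:360,180:420,::-1],None,fx=3,fy=3,interpolation=cv2.INTER_CUBIC))
E
```

```text
t 3.7 pos [0.5051 0.0767 0.0244] shift [-0.002  -0.0278  0.0004] turn [ 0.    0.   -0.06] F [-3.7  0.4  2.5]
```

View pics/side2.png

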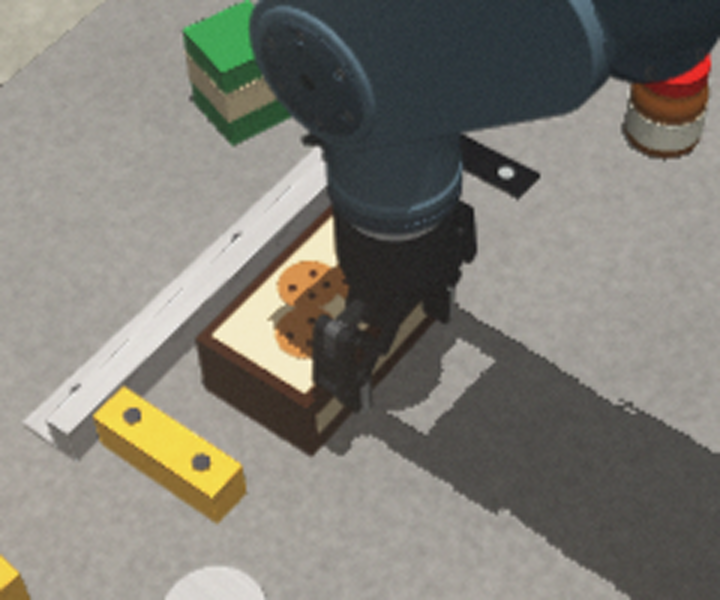

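```bash
python3 - <<'E'
from h import *
print(ray(np.array([(200,342),(312,396)])/3+[180,160],cal('side'),.06).round(4))
E
```

```text
[[0.6062 0.1568 0.06  ]
 [0.5195 0.1492 0.06  ]]
```

```bash
python3 - <<'E'
from h import *
P=ray(np.array([(200,342),(333,210),(312,396)])/3+[180,160],cal('side'),.06);print(P.round(4),np.arctan2(-(P[0]-P[1])[0],(P[0]-P[1])[1]))
E
```

```text
[[0.6062 0.1568 0.06  ]
 [0.603  0.0139 0.06  ]
 [0.5195 0.1492 0.06  ]] -0.02265161371028211
```

{"method": "step_arm", "body": {"plan": [[[0,-0.006,0],[0,0,0]],[[0,-0.012,0],[0,0,0]],[[0,-0.017,0],[0,0,0]],[[0,-0.021,0],[0,0,0]],[[0,-0.024,0],[0,0,0]]]}}

```text
time_s: 4.25
eef_pos: [0.5288, 0.0762, 0.0243]
eef_rot: [-0.0, -0.698, 0.716, 0.0]
wrist_force: [-3.8, -1.1, 2.2]
opening: 1.0
```

{"method": "step_arm", "body": {"plan": [[[0,-0.002,0],[0,0,0]],[[0,-0.004,0],[0,0,0]]]}}

```text
time_s: 4.45
eef_pos: [0.5325, 0.0761, 0.0243]
eef_rot: [-0.0, -0.698, 0.716, 0.0]
wrist_force: [-3.4, -0.4, 2.0]
opening: 0.998
```

{"method": "step_arm", "body": {"plan": [[[0,-0.001,0],[0,0,0]],[[0,-0.002,0],[0,0,0]]]}}

```text
time_s: 4.65
eef_pos: [0.5339, 0.0761, 0.0242]
eef_rot: [-0.001, -0.698, 0.716, 0.001]
wrist_force: [-7.0, -0.1, 5.5]
opening: 0.999
```

{"method": "step_arm", "body": {"plan": [[[0,-0.001,0],[0,0,0]],[[0,-0.002,0],[0,0,0]]]}}

```text
time_s: 4.85
eef_pos: [0.5339, 0.0761, 0.0239]
eef_rot: [-0.002, -0.698, 0.716, 0.002]
wrist_force: [-14.4, 0.1, 11.1]
opening: 0.999
```

The push has stalled on the rail at x = 0.534, with the force rising to 14 N. I'll hold there, then back off and look.

{"method": "step_arm", "body": {"plan": [[[0,0,0],[0,0,0]],[[0,0,0],[0,0,0]],[[0,0,0],[0,0,0]]]}}

```text
time_s: 5.15
eef_pos: [0.5339, 0.0761, 0.0238]
eef_rot: [-0.002, -0.698, 0.716, 0.002]
wrist_force: [-10.7, -0.3, 7.5]
opening: 1.002
```

{"method": "step_arm", "body": {"plan": [[[0,0.01,0],[0,0,0]],[[0,0.03,0],[0,0,0]],[[0,0.045,-0.03],[0,0,0]],[[0,0.045,-0.08],[0,0,0]],[[0,0.045,-0.125],[0,0,0]]]}}

```text
time_s: 5.65
eef_pos: [0.4911, 0.0771, 0.1507]
eef_rot: [0.0, -0.698, 0.716, -0.0]
wrist_force: [0.8, 0.2, 1.1]
opening: 0.996
```

```bash
python3 go.py .58 -.07 .15 -.024; python3 - <<'E'
from bench import viewer
import cv2
im=viewer.camera("side")
cv2.imwrite(f"pics/side3.png",cv2.resize(im[160:360,180:420,::-1],None,fx=3,fy=3,interpolation=cv2.INTER_CUBIC))
im=viewer.camera("scene")
cv2.imwrite(f"pics/scene3.png",cv2.resize(im[170:370,260:510,::-1],None,fx=3,fy=3,interpolation=cv2.INTER_CUBIC))
E
```

```text
t 5.65 pos [0.4911 0.0771 0.1507] shift [ 0.1448 -0.0926  0.0008] turn [-3.000e-02 -3.000e-02 -9.007e+01] F [0.8 0.2 1.1]
```

View pics/side3.png

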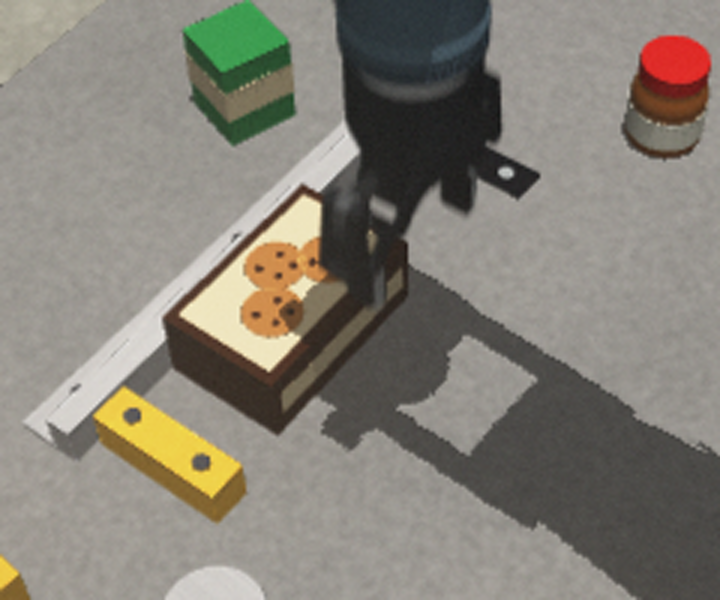

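View pics/scene3.png

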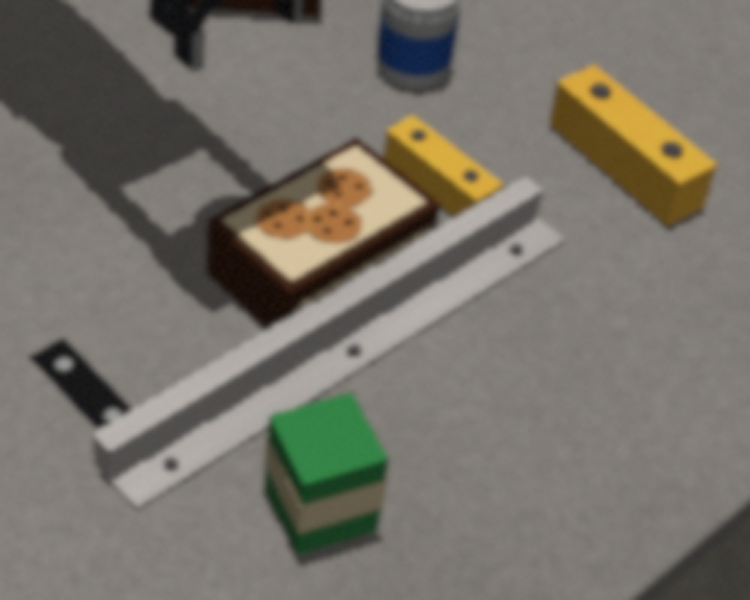

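```bash
python3 - <<'E'
from h import *
np.set_printoptions(precision=4,suppress=True)
P=ray(np.array([(165,322),(305,187),(407,240),(276,379)])/3+[180,160],cal('side'),.06);print(P[:,:2],P.mean(0));d=P[0]-P[1];print(np.arctan2(-d[0],d[1]))
P=ray(np.array([(437,206),(289,290),(210,222),(356,140)])/3+[260,170],cal('scene'),.06);print(P[:,:2],P.mean(0));d=P[0]-P[1];print(np.arctan2(-d[0],d[1]))
E
```

```text
[[0.636  0.1572]
 [0.6326 0.0076]
 [0.544  0.0071]
 [0.5467 0.1518]] [0.5898 0.0809 0.06  ]
-0.023008318584585456
[[0.6428 0.1514]
 [0.6365 0.0071]
 [0.5484 0.0079]
 [0.5509 0.1551]] [0.5947 0.0804 0.06  ]
-0.043968004456102085
```

Both views show the carton flat along the rail: about -0.02 to -0.04 rad against -0.024 for the rail, centre near (0.592, 0.081), with about 46 mm left to the stop. Next I'll turn the gripper by 90° and come down at the -y end.

{"method": "step_arm", "body": {"plan": [[[0.02,-0.01,0],[0,0,-8.4]],[[0.04,-0.025,0],[0,0,-16.8]],[[0.06,-0.04,0],[0,0,-25.2]],[[0.08,-0.06,0],[0,0,-33.6]],[[0.1,-0.075,0],[0,0,-42]]], "fingers": 55}}

```text
time_s: 6.25
eef_pos: [0.5651, -0.0258, 0.1489]
eef_rot: [-0.0, 0.91, -0.415, 0.001]
wrist_force: [1.2, 0.8, 1.0]
opening: 0.55
```

```bash
python3 go.py .584 -.04 .15 -.024
```

```text
t 6.25 pos [ 0.5651 -0.0258  0.1489] shift [ 0.0231 -0.005  -0.0011] turn [-2.000e-02 -9.000e-02 -4.773e+01] F [1.2 0.8 1. ]
```

{"method": "step_arm", "body": {"plan": [[[0.006,-0.001,0],[0,0,-8.4]],[[0.012,-0.002,0],[0,0,-16.8]],[[0.018,-0.004,0],[0,0,-25.2]],[[0.023,-0.005,0],[0,0,-33.6]],[[0.023,-0.005,0],[0,0,-42]]]}}

```text
time_s: 6.75
eef_pos: [0.5833, -0.0395, 0.1487]
eef_rot: [0.0, 0.998, -0.062, 0.001]
wrist_force: [1.0, 0.3, -0.7]
opening: 0.547
```

{"method": "step_arm", "body": {"plan": [[[0,0,0],[0,0,-5.5]],[[0,0,0],[0,0,-5.5]],[[0,0,0],[0,0,-5.5]]]}}

```text
time_s: 7.05
eef_pos: [0.5827, -0.039, 0.1489]
eef_rot: [0.0, 1.0, -0.018, 0.0]
wrist_force: [0.3, -0.3, -0.0]
opening: 0.553
```

```bash
python3 go.py .584 -.04 .024 -.024
```

```text
t 7.05 pos [ 0.5827 -0.039   0.1489] shift [0.0013 0.0009 0.1249] turn [ 0.   -0.01 -0.72] F [ 0.3 -0.3 -0. ]
```

{"method": "step_arm", "body": {"plan": [[[0.001,0.001,0.035],[0,0,-0.7]],[[0.001,0.001,0.07],[0,0,-0.7]],[[0.001,0.001,0.1],[0,0,-0.7]],[[0.001,0.001,0.125],[0,0,-0.7]],[[0.001,0.001,0.125],[0,0,-0.7]]]}}

```text
time_s: 7.55
eef_pos: [0.5805, -0.0392, 0.0204]
eef_rot: [-0.001, 1.0, -0.012, -0.004]
wrist_force: [-0.8, 0.3, 0.0]
opening: 0.549
```

```bash
python3 go.py .585 .038 .024 -.024; python3 - <<'E'
from bench import viewer
import cv2
im=viewer.camera("side")
cv2.imwrite(f"pics/side4.png",cv2.resize(im[160:360,180:420,::-1],None,fx=3,fy=3,interpolation=cv2.INTER_CUBIC))
im=viewer.camera("scene")
cv2.imwrite(f"pics/scene4.png",cv2.resize(im[170:370,260:510,::-1],None,fx=3,fy=3,interpolation=cv2.INTER_CUBIC))
E
```

```text
t 7.55 pos [ 0.5805 -0.0392  0.0204] shift [ 0.0026 -0.0773 -0.0035] turn [-0.1   0.41  0.01] F [-0.8  0.3  0. ]
```

View pics/scene4.png

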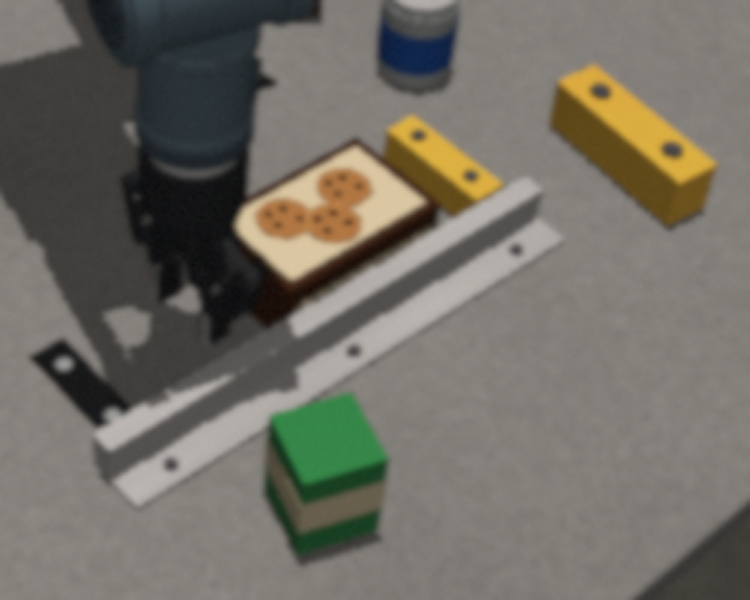

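View pics/side4.png

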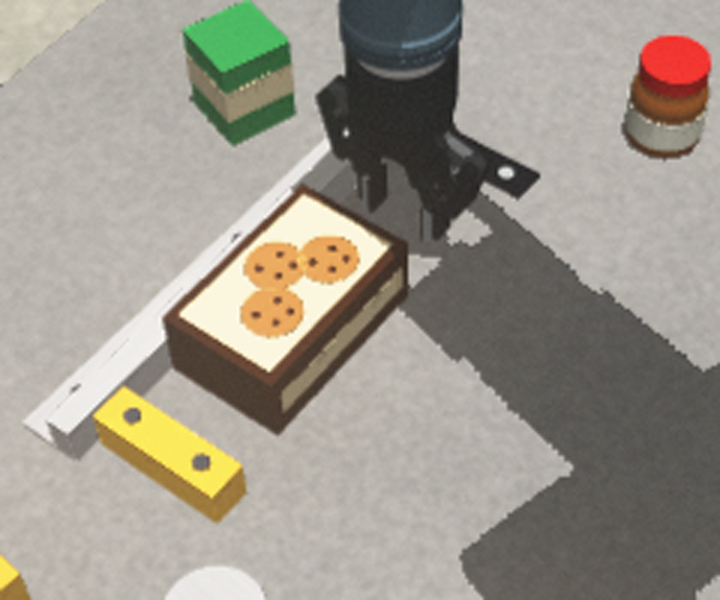

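The fingers are down at the free end, clear of both rail and carton (side 370,205 and 435,235). I'll slide the carton along the rail now.

{"method": "step_arm", "body": {"plan": [[[0.002,-0.007,-0.003],[0,0,0]],[[0.002,-0.014,-0.003],[0,0,0]],[[0.002,-0.021,-0.003],[0,0,0]],[[0.002,-0.027,-0.003],[0,0,0]],[[0.002,-0.033,-0.003],[0,0,0]]]}}

```text
time_s: 8.15
eef_pos: [0.5866, -0.0063, 0.0277]
eef_rot: [0.0, 1.0, -0.011, 0.0]
wrist_force: [0.4, 0.4, 0.3]
opening: 0.549
```

{"method": "step_arm", "body": {"plan": [[[0,-0.006,0],[0,0,0]],[[0,-0.012,0],[0,0,0]],[[0,-0.018,0],[0,0,0]],[[0,-0.024,0],[0,0,0]],[[0,-0.028,0],[0,0,0]]]}}

```text
time_s: 8.65
eef_pos: [0.5873, 0.0212, 0.0275]
eef_rot: [0.0, 1.0, -0.011, 0.0]
wrist_force: [-0.2, -3.5, 1.5]
opening: 0.552
```

```bash
python3 go.py .585 .038 .024 -.024; python3 - <<'E'
from bench import viewer
import cv2
im=viewer.camera("side")
cv2.imwrite(f"pics/side5.png",cv2.resize(im[160:360,180:420,::-1],None,fx=3,fy=3,interpolation=cv2.INTER_CUBIC))
E
```

```text
t 8.65 pos [0.5873 0.0212 0.0275] shift [-0.0027 -0.0167  0.0035] turn [ 0.01 -0.03  0.13] F [-0.2 -3.5  1.5]
```

View pics/side5.png

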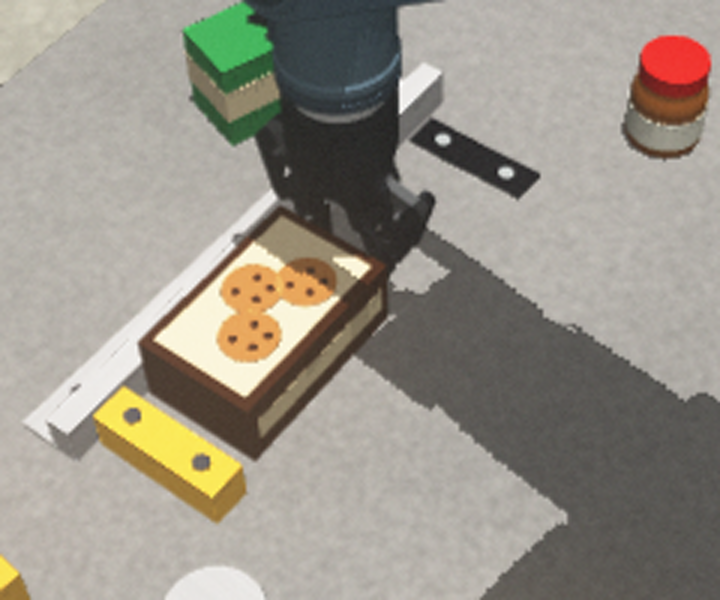

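The carton is still flat on the rail, with a gap to the stop of around 20 mm. I'll keep going slowly.

{"method": "step_arm", "body": {"plan": [[[0,-0.004,0.003],[0,0,0]],[[0,-0.008,0.003],[0,0,0]],[[0,-0.011,0.003],[0,0,0]],[[0,-0.014,0.003],[0,0,0]]]}}

```text
time_s: 9.1
eef_pos: [0.5886, 0.0325, 0.0262]
eef_rot: [0.002, 1.0, -0.011, 0.001]
wrist_force: [-5.1, -13.6, 13.9]
opening: 0.554
```

{"method": "step_arm", "body": {"plan": [[[0,-0.0015,0],[0,0,0]],[[0,-0.003,0],[0,0,0]]]}}

```text
time_s: 9.3
eef_pos: [0.5887, 0.0355, 0.0262]
eef_rot: [0.002, 1.0, -0.011, 0.001]
wrist_force: [-4.6, -12.4, 14.3]
opening: 0.547
```

{"method": "step_arm", "body": {"plan": [[[0,-0.001,0],[0,0,0]],[[0,-0.002,0],[0,0,0]]]}}

```text
time_s: 9.5
eef_pos: [0.5888, 0.0375, 0.0262]
eef_rot: [0.002, 1.0, -0.011, 0.001]
wrist_force: [-4.1, -13.4, 14.2]
opening: 0.551
```

The downward preload of 14 N comes from my 3 mm z correction. I'll take that off, then look at the gap.

{"method": "step_arm", "body": {"plan": [[[0,0,-0.001],[0,0,0]],[[0,0,-0.002],[0,0,0]]]}}

```text
time_s: 9.7
eef_pos: [0.588, 0.0397, 0.0266]
eef_rot: [-0.0, 1.0, -0.011, 0.001]
wrist_force: [0.7, -2.0, 0.2]
opening: 0.552
```

```bash
python3 go.py .585 .038 .024 -.024; python3 - <<'E'
from bench import viewer
import cv2
im=viewer.camera("side")
cv2.imwrite(f"pics/side6.png",cv2.resize(im[240:360,180:320,::-1],None,fx=5,fy=5,interpolation=cv2.INTER_CUBIC))
E
```

```text
t 9.7 pos [0.588  0.0397 0.0266] shift [-0.003   0.0018  0.0026] turn [-0.01 -0.07  0.09] F [ 0.7 -2.   0.2]
```

View pics/side6.png

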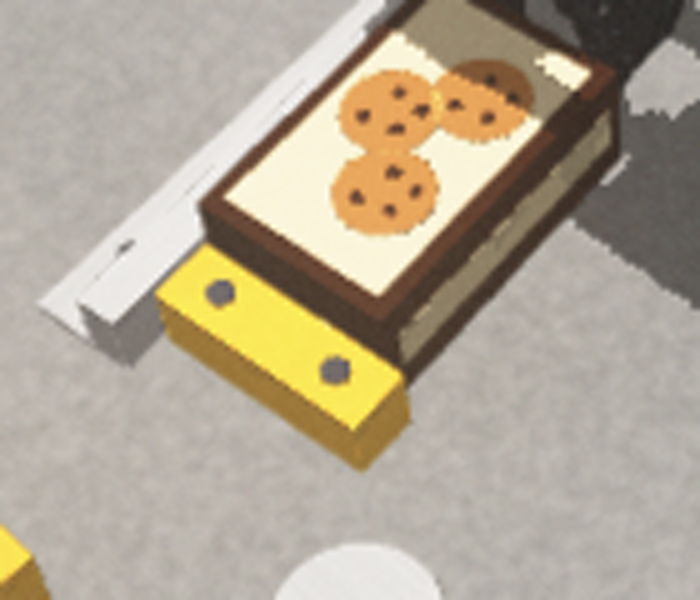

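It is very close to the stop. I'll press on in small increments until it stalls.

{"method": "step_arm", "body": {"plan": [[[0,-0.001,0],[0,0,0]],[[0,-0.002,0],[0,0,0]]]}}

```text
time_s: 9.95
eef_pos: [0.588, 0.0409, 0.0266]
eef_rot: [0.001, 1.0, -0.011, 0.0]
wrist_force: [0.0, -13.0, 4.3]
opening: 0.548
```

{"method": "step_arm", "body": {"plan": [[[0,-0.001,0],[0,0,0]],[[0,-0.002,0],[0,0,0]]]}}

```text
time_s: 10.15
eef_pos: [0.5879, 0.041, 0.0266]
eef_rot: [0.002, 1.0, -0.011, 0.0]
wrist_force: [-3.3, -20.7, 5.6]
opening: 0.555
```

It stalled at y = 0.041 with 21 N, so it is butted. I'll hold, back off and look.

{"method": "step_arm", "body": {"plan": [[[0,0,0],[0,0,0]],[[0,0,0],[0,0,0]],[[0,0.004,0],[0,0,0]],[[0,0.015,0],[0,0,0]],[[0,0.03,0],[0,0,0]]]}}

```text
time_s: 10.65
eef_pos: [0.5859, 0.0144, 0.0254]
eef_rot: [-0.0, 1.0, -0.01, -0.001]
wrist_force: [0.1, 0.5, 0.8]
opening: 0.554
```

{"method": "step_arm", "body": {"plan": [[[0,0.01,-0.03],[0,0,0]],[[0,0.04,-0.06],[0,0,0]],[[0,0.08,-0.09],[0,0,0]],[[0,0.12,-0.12],[0,0,0]],[[0,0.12,-0.12],[0,0,0]]]}}

```text
time_s: 11.15
eef_pos: [0.5869, -0.1122, 0.1511]
eef_rot: [0.002, 1.0, -0.013, 0.004]
wrist_force: [0.4, 0.5, 0.1]
opening: 0.551
```

```bash
python3 go.py .48 .1 .15 -1.595; python3 - <<'E'
from bench import viewer
import cv2
im=viewer.camera("side")
cv2.imwrite("pics/side7f.png",im[:,:,::-1])
cv2.imwrite(f"pics/side7.png",cv2.resize(im[220:340,180:340,::-1],None,fx=5,fy=5,interpolation=cv2.INTER_CUBIC))
im=viewer.camera("scene")
cv2.imwrite("pics/scene7f.png",im[:,:,::-1])
cv2.imwrite(f"pics/scene7.png",cv2.resize(im[180:300,310:470,::-1],None,fx=5,fy=5,interpolation=cv2.INTER_CUBIC))
E
```

```text
t 11.15 pos [ 0.5869 -0.1122  0.1511] shift [-0.1124 -0.2094 -0.0007] turn [-0.17 -0.56 89.89] F [0.4 0.5 0.1]
```

View pics/side7.png

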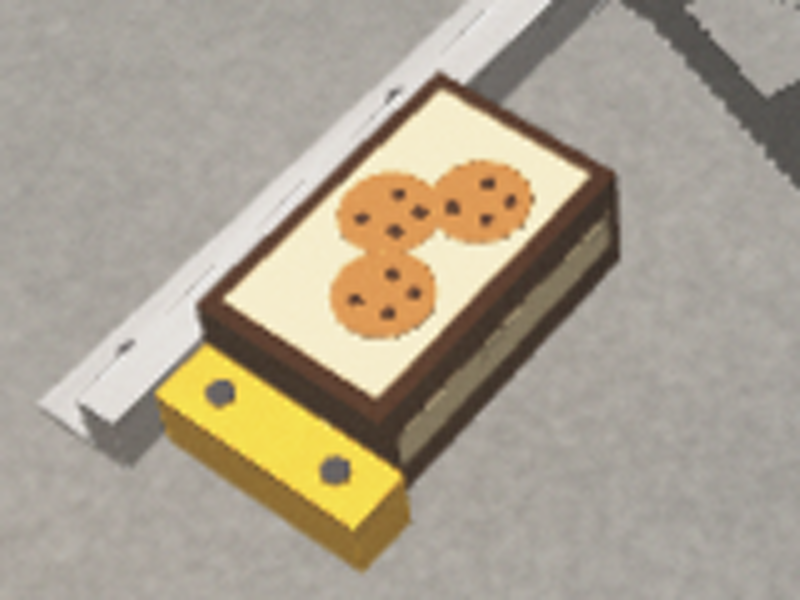

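View pics/scene7.png

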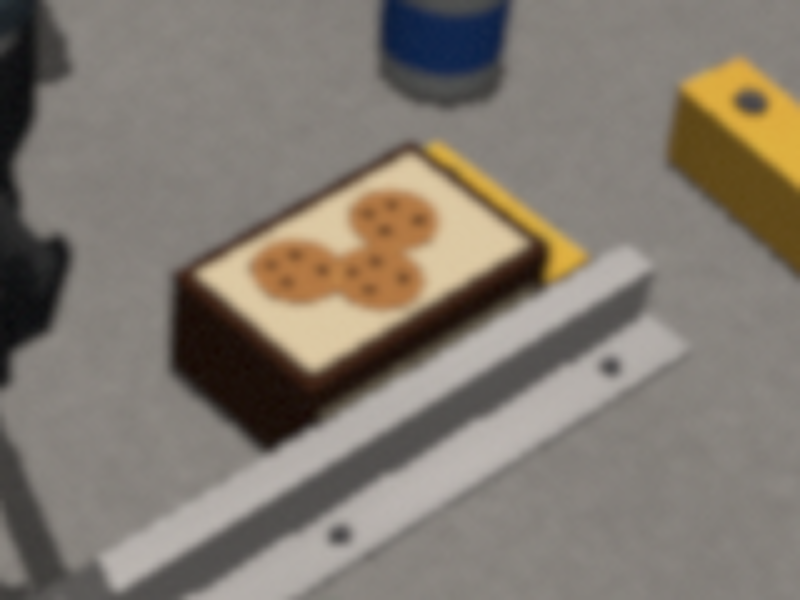

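View pics/side7f.png

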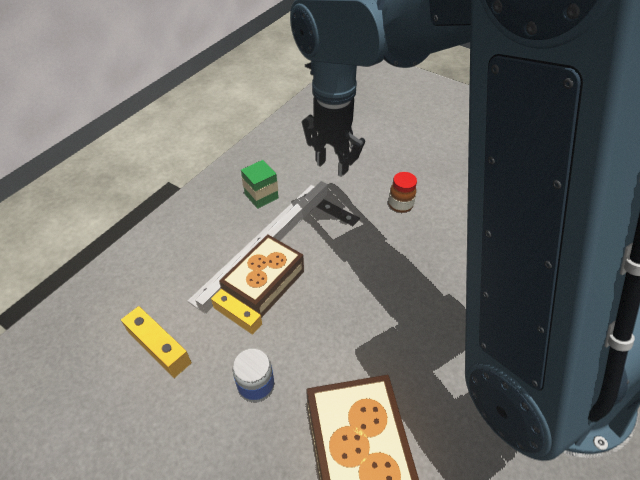

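```bash
python3 - <<'E'
from h import *
np.set_printoptions(precision=4,suppress=True)
P=ray(np.array([(200,305),(439,73),(616,173),(377,417)])/5+[180,220],cal('side'),.06)
Q=ray(np.array([(545,240),(310,387),(178,277),(411,145)])/5+[310,180],cal('scene'),.06)
D={'side':((0.64078,.2472),(.6319,-.16789)),'scene':((.6487,.24942),(.63716,-.1682))}
for n,P in (('side',P),('scene',Q)):
    d=P[0]-P[1]; e=P[3]-P[2]
    a,b=map(np.array,D[n]); m=(a+b)/2; y=(a-b)/np.linalg.norm(a-b); x=np.array([y[1],-y[0]])
    c=P.mean(0)[:2]-m; print(n,'rail frame xy',c@x,c@y,'ang',np.arctan2(-d[0],d[1]),np.arctan2(-e[0],e[1]),'rail',np.arctan2(-y[0],y[1]))
E
```

```text
side rail frame xy -0.046935242908110984 0.08576991076045386 ang -0.01866054644398191 -0.03841396356030494 rail -0.021389688267965203
scene rail frame xy -0.05121765936440778 0.08423488531432959 ang 0.0005331595799604457 -0.013604547072445298 rail -0.027625746239214558
```

Both views put the carton at about (-0.047 to -0.051, 0.085) in the rail frame, against an ideal of (-0.0475, 0.085). The scene view leaves the x margin uncertain. There's plenty of time, so I'll press it gently against the rail again as a check by contact.

{"method": "step_arm", "body": {"plan": [[[-0.025,-0.04,0],[0,0,8.4]],[[-0.05,-0.08,0],[0,0,16.8]],[[-0.07,-0.12,0],[0,0,25.2]],[[-0.09,-0.16,0],[0,0,33.6]],[[-0.11,-0.2,0],[0,0,42]]], "fingers": 100}}

```text
time_s: 11.75
eef_pos: [0.4764, 0.0975, 0.1443]
eef_rot: [0.0, 0.93, -0.368, -0.002]
wrist_force: [0.0, -0.3, 0.1]
opening: 1.001
```

{"method": "step_arm", "body": {"plan": [[[0,0,0],[0,0,8.4]],[[0,0,0],[0,0,16.8]],[[0,0,0],[0,0,25.2]],[[0,0,0],[0,0,33.6]],[[0,0,0],[0,0,42]]]}}

```text
time_s: 12.25
eef_pos: [0.4774, 0.0962, 0.1443]
eef_rot: [0.001, 0.736, -0.677, -0.002]
wrist_force: [0.8, -0.2, -0.8]
opening: 1.002
```

```bash
python3 go.py .48 .122 .15 -1.595
```

```text
t 12.25 pos [0.4774 0.0962 0.1443] shift [-0.0255 -0.0048 -0.0057] turn [0.24 0.05 6.21] F [ 0.8 -0.2 -0.8]
```

{"method": "step_arm", "body": {"plan": [[[-0.013,-0.002,0],[0,0,6]],[[-0.025,-0.004,0],[0,0,6]],[[-0.025,-0.004,0],[0,0,6]],[[-0.025,-0.004,0.03],[0,0,6]],[[-0.025,-0.004,0.06],[0,0,6]]]}}

```text
time_s: 12.75
eef_pos: [0.4816, 0.1206, 0.0859]
eef_rot: [0.001, -0.703, 0.711, -0.001]
wrist_force: [-0.5, 0.3, -0.3]
opening: 1.001
```

```bash
python3 go.py .49 .122 .026 -1.595
```

```text
t 12.75 pos [0.4816 0.1206 0.0859] shift [-0.0015 -0.0083  0.0599] turn [-0.11 -0.    0.69] F [-0.5  0.3 -0.3]
```

{"method": "step_arm", "body": {"plan": [[[-0.001,-0.001,0.03],[0,0,0.6]],[[-0.001,-0.001,0.055],[0,0,0.6]],[[-0.001,-0.008,0.058],[0,0,0.6]],[[-0.001,-0.008,0.058],[0,0,0.6]]]}}

```text
time_s: 13.15
eef_pos: [0.4896, 0.121, 0.028]
eef_rot: [-0.0, -0.698, 0.716, 0.0]
wrist_force: [0.7, -0.5, 0.8]
opening: 0.996
```

```bash
python3 go.py .535 .122 .026 -1.595
```

```text
t 13.15 pos [0.4896 0.121  0.028 ] shift [-0.0021 -0.0454  0.0019] turn [ 0.06 -0.   -0.06] F [ 0.7 -0.5  0.8]
```

{"method": "step_arm", "body": {"plan": [[[0,-0.01,0],[0,0,0]],[[0,-0.02,0],[0,0,0]],[[0,-0.03,0],[0,0,0]],[[0,-0.036,0],[0,0,0]],[[0,-0.04,0],[0,0,0]]]}}

```text
time_s: 13.65
eef_pos: [0.5304, 0.1198, 0.0288]
eef_rot: [0.0, -0.697, 0.717, -0.0]
wrist_force: [-0.3, -0.2, -0.4]
opening: 1.0
```

{"method": "step_arm", "body": {"plan": [[[0,-0.0015,0],[0,0,0]],[[0,-0.003,0],[0,0,0]]]}}

```text
time_s: 13.85
eef_pos: [0.532, 0.1198, 0.0281]
eef_rot: [-0.0, -0.698, 0.717, 0.0]
wrist_force: [-0.2, -0.6, -0.9]
opening: 1.005
```

{"method": "step_arm", "body": {"plan": [[[0,-0.001,0],[0,0,0]],[[0,-0.002,0],[0,0,0]]]}}

```text
time_s: 14.05
eef_pos: [0.534, 0.1198, 0.0282]
eef_rot: [-0.0, -0.698, 0.717, 0.0]
wrist_force: [0.4, 0.8, -0.2]
opening: 1.0
```

{"method": "step_arm", "body": {"plan": [[[0,-0.001,0],[0,0,0]],[[0,-0.002,0],[0,0,0]],[[0,-0.002,0],[0,0,0]]]}}

```text
time_s: 14.35
eef_pos: [0.5353, 0.1199, 0.0281]
eef_rot: [-0.001, -0.698, 0.717, 0.001]
wrist_force: [-5.4, 1.1, 3.9]
opening: 1.002
```

{"method": "step_arm", "body": {"plan": [[[0,-0.001,0],[0,0,0]],[[0,-0.0015,0],[0,0,0]],[[0,-0.0015,0],[0,0,0]]]}}

```text
time_s: 14.65
eef_pos: [0.5353, 0.1199, 0.0278]
eef_rot: [-0.002, -0.698, 0.717, 0.002]
wrist_force: [-10.1, 0.7, 7.7]
opening: 1.0
```

It stalled at x = 0.5353. The first contact plus the rail's slope predicts 0.535, so the carton is flush with the rail. Backing off straight and retracting.

{"method": "step_arm", "body": {"plan": [[[0,0.005,0],[0,0,0]],[[0,0.02,0],[0,0,0]],[[0,0.04,-0.01],[0,0,0]],[[0,0.06,-0.05],[0,0,0]],[[0,0.08,-0.09],[0,0,0]]]}}

```text
time_s: 15.15
eef_pos: [0.4565, 0.1217, 0.1184]
eef_rot: [-0.001, -0.697, 0.717, 0.0]
wrist_force: [0.8, 0.2, 0.2]
opening: 1.001
```

{"method": "step_arm", "body": {"plan": [[[0.04,0,-0.025],[0,0,0]],[[0.08,0.01,-0.05],[0,0,0]],[[0.12,0.02,-0.07],[0,0,0]],[[0.16,0.03,-0.09],[0,0,0]],[[0.16,0.03,-0.09],[0,0,0]]]}}

```text
time_s: 15.65
eef_pos: [0.4249, -0.0421, 0.2117]
eef_rot: [0.001, -0.696, 0.718, -0.004]
wrist_force: [0.6, -0.7, -0.0]
opening: 1.0
```

```bash
python3 - <<'E'
from bench import viewer,telemetry
import cv2
im=viewer.camera("side")
cv2.imwrite("pics/side8f.png",im[:,:,::-1])
im=viewer.camera("scene")
cv2.imwrite("pics/scene8f.png",im[:,:,::-1])
cv2.imwrite(f"pics/scene8.png",cv2.resize(im[180:300,310:470,::-1],None,fx=5,fy=5,interpolation=cv2.INTER_CUBIC))
print(telemetry.get_obs()['eef_pos'])
E
```

```text
[ 0.42396171 -0.03833111  0.20896712]
```

View pics/side8f.png

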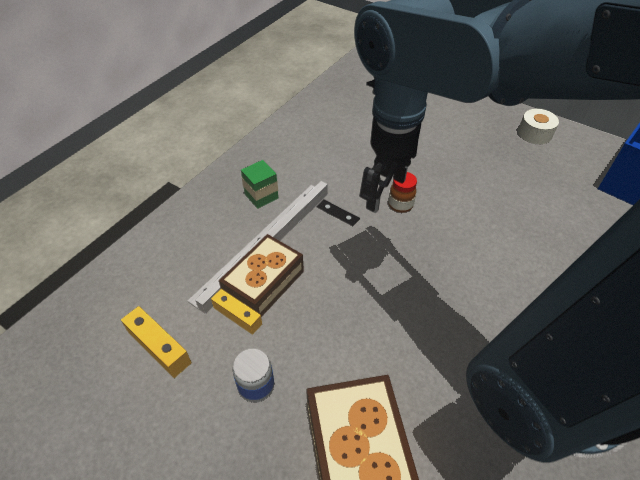

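View pics/scene8f.png

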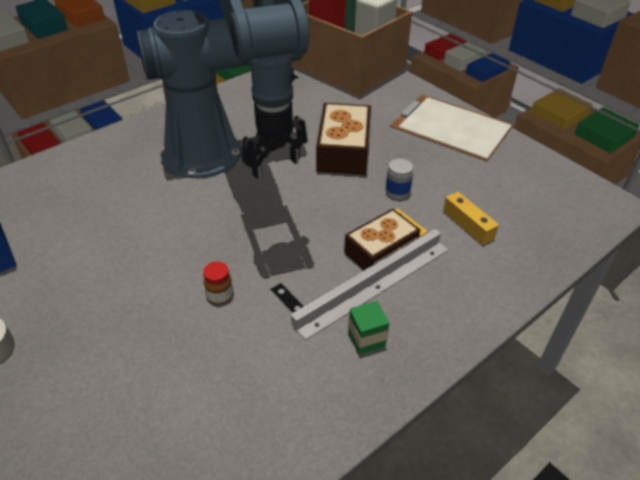

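View pics/scene8.png

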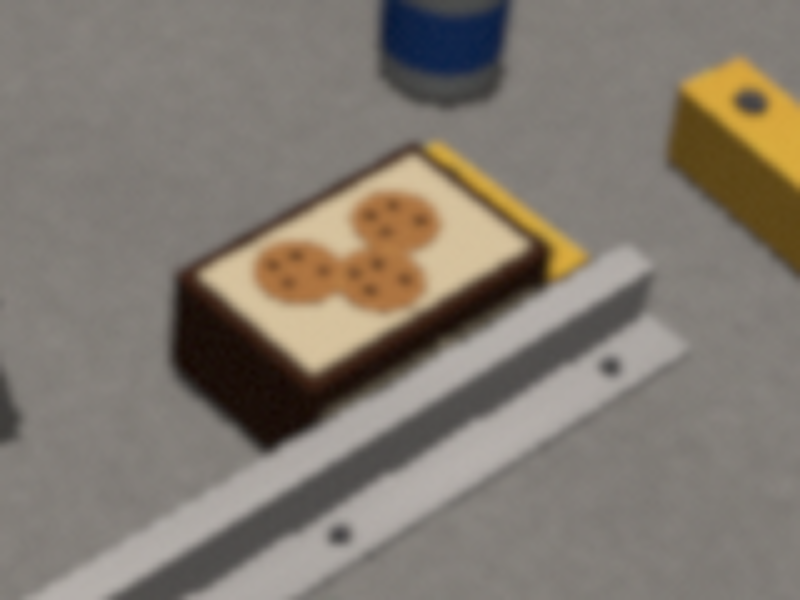

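The carton sits square in the corner (scene 382,238). The jar, can and tea box are at their starting pixels, and the gripper is clear.

```bash
python3 -c "
from bench import ticket
print(ticket.hand_in())"
```

```text
the job is handed in; nothing more can be done
None
```

I pushed the small carton flat against the rail, slid it along until it butted against the 104 mm yellow stop, and handed the job in at about 16 s. The hand-in reports no verdict.

**What I did:**
- **Against the rail:** both open fingers pushed the carton until it stalled on the rail at 14 N.
- **Along the rail:** I turned the gripper 90° and slid the carton along until it stalled against the stop at 21 N.
- **Final check press:** I pressed it against the rail again, and it stalled at x = 0.5353 against a predicted 0.535. I then backed clear.

**Last checks:**
- **Carton position, before the final press:** in the rail frame, the side view gave (-0.047, 0.086) and the scene view (-0.051, 0.084), against an ideal of (-0.0475, 0.085). The two views disagreed by about 4 mm across the rail, which is why I did the extra press.
- **Carton angle, before the final press:** the measured edges were within about 0.03 rad of parallel to the rail.
- **Bystanders:** the final pictures show the jar, can and tea box upright at their starting pixels, and the gripper touching nothing. I checked the final position by eye in those pictures, without measuring it again.
- **Unplanned force:** a 3 mm height correction during the slide put about 14 N of downward force on the tool. I took it off before the final butt, and the carton did not lift or tip in any picture.

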